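# Drinking bottle into the cage-front holder, spout to the mark

### The job

The cats' blue drinking bottle is drying on its side in the white rack. Take it out, stand it cap-up on the bare worktop and let go; then take it again from above and set it cap-up, fully down in the round pocket of the cage-front holder, turned so that its orange spout points straight at the green mark on the black panel. Let it go there, and leave the other things on the table where they are.

Things in the scene. Friction and masses are not known exactly. Their poses are not given: they have to be found in the camera images.
- bottle_center (a point): Centre of the blue drinking bottle, on its axis 60 mm from either end. Body 50 mm across for 96 mm from the flat base, then shoulder and white cap 32 mm across; 120 mm over all, 110 to 230 g. z runs from base to cap, the orange spout points along -x. It starts lying level in the rack, axis 62 mm up, spout straight up; standing on the worktop this point is 60 mm up.
- spout_tip (a point): Tip of the bottle's orange spout, 47 mm from the bottle's axis and 34 mm from its base; the spout is 12 mm thick (18 mm at its root) and sticks out 22 mm from the body. Axes as the bottle's.
- rack: White drying rack, fixed, 130 x 84 mm; origin under its centre. The bottle lies along its x, cap toward +x, on two V-shaped supports 8 mm thick, 38 mm either side of the centre (about 14 and 90 mm from the bottle's base), reaching 27 mm sideways and 52 mm up. Between them the bottle is free at both sides, and below down to the 6 mm base plate.
- pocket (a point): Centre of the mouth of the round pocket in the grey base (110 x 110 mm, 20 mm high) of the cage-front holder, fixed. The pocket is 55 mm across, 14 mm deep, its floor 6 mm above the worktop. z is up, x points straight from the pocket to the mark. With the bottle seated, its centre is 46 mm above this point.
- mark (a point): Point on the holder's black panel below its upright green stripe, 75 mm from the pocket's axis, 40 mm above the worktop (spout height); axes as the pocket's. The panel is 120 mm wide, 12 mm thick, 125 mm high, square to the line from pocket to mark, near face 75 mm from the pocket's axis, with an opening at spout height; green also on its top edge and on the base.
- pink_bowl: Bystander, loose: pink feeding bowl, 120 mm across, 40 mm high, origin at its underside centre.
- steel_bowl: Bystander, loose: steel water bowl, 110 mm across, 45 mm high, origin at its underside centre.
- medicine: Bystander, loose: amber medicine bottle, 44 mm across, 90 mm tall, origin at its underside centre.
- food_can: Bystander, loose: food can, 72 mm across, 50 mm high, origin at its underside centre.
- brush: Bystander, loose: grooming brush about 200 mm long lying flat along its own x, handle toward -x, origin at its underside.
- treat_jar: Bystander, loose: clear treat jar with red lid, 72 mm across, 85 mm tall, origin at its underside centre.
Not all that is in view belongs to the job. Leave any purple or yellow look-alike of the part that bears bottle_center alone. Leave any turquoise look-alike of the part that bears pocket alone.

How it is judged:
On the way:
1. the bottle stands cap-up on the bare worktop, let go, away from the holder (angle between bottle_center's own z axis and vertical below 0.1 rad and contact force between the fingers and bottle below 0.05 N and height (world z) of bottle_center between 0.057 and 0.063 m and horizontal distance between bottle_center and pocket above 0.08 m and linear speed of bottle below 0.03 m/s), for 0.2 s.
At the end, for the whole second after the job is handed in: The bottle stands cap-up (within 0.1 rad) in the pocket, its axis within 5 mm of the pocket's, its base on the pocket floor (within 3.5 mm), the spout tip on the mark's side and within 8.5 mm (10 degrees) of the line from pocket to mark; at rest and let go (angle between bottle_center's own z axis and vertical below 0.1 rad and contact force between the fingers and bottle below 0.05 N and horizontal distance between bottle_center and pocket below 0.005 m and z of bottle_center in the frame of pocket between 0.043 and 0.0495 m and x of spout_tip in the frame of pocket above 0.035 m and y of spout_tip in the frame of pocket between -0.0085 and 0.0085 m and height (world z) of spout_tip between 0.03 and 0.05 m and linear speed of bottle below 0.02 m/s and angular speed of bottle below 0.1 rad/s); the robot touches nothing.
It fails at once if another thing on the table is shifted more than 30 mm (distance of any of pink_bowl, steel_bowl, medicine, food_can, brush, treat_jar from where it was at the start of the episode above 0.03 m).
It fails at once if another thing on the table is tipped over (angle between any of pink_bowl, steel_bowl, medicine, food_can, brush, treat_jar's own z axis and vertical above 0.5 rad).
It also fails if it takes over 69 s, if anything falls off the work surface, if the arm or the gripper's body presses on something with over 40 N, if the wrist force passes 120 N, or if a joint passes its speed limit or range.

### The arm

A 7-joint arm with a two-finger parallel gripper is mounted at the origin on the work surface. World frame = base frame: x ahead of the robot, y to its left, z up, the work surface at z = 0. Lengths are in m, angles in rad, forces in N, time in s.
With the tool pointing down it reaches from about 0.425 to 0.875 m from the base axis. Payload 4.7 kg.
Tool frame: the origin (TCP) lies midway between the tips of the shut fingers; the grasp point (between the pads) lies 19 mm behind it; z points along the fingers, y is the direction in which the jaws open and shut (so a half turn about z gives the same grasp; the last joint's range is limited). The gripper opens to 87 mm and grips with 3 to 60 N. Pads are 19 mm wide; open, the fingers measure 117 mm over their backs; the gripper's body (75 mm by 190 mm) begins 51 mm behind the grasp point.
Start: joints at [1.177, 0.321, -0.07, 1.45, 0.023, 1.371, -0.057], TCP at [0.258, -0.597, 0.223] pointing down, gripper open.
Joint ranges: [-2.86, 2.86], [-0.3, 2.09], [-1.38, 1.24], [0.06, 2.45], [-1.56, 4.7], [0.09, 2.05], [-2.69, 2.69]. Speed limits (rad/s): [2.57, 2.57, 3.14, 3.14, 3.14, 3.14, 3.14].

### API

Orientations are given as a rotation vector (axis times angle).
In Python, from bench import get_state, eyes, job gives the robot as it stands. The module is installed in compiled form; this text tells all that it offers.
- The arm moves only by the shell command python3 -m jog 'ROWS' [FORCE]. ROWS is JSON, a list that holds one entry, the list of rows, each a list of 5 numbers: the opening, from 0 (shut) to 1 (fully open), then the shift along the tool's x, y, z in units of 40 mm (1.0 is 40 mm), then the turn about the tool's z in units of 5 degrees (1.0 is 5 degrees). In form: [[[jaw, dx, dy, dz, turn], ...]]. A call has 1 to 10 rows; each row shifts and turns the commanded pose from where the row before left it, along the tool's axes as they then stand; what a row does not reach is not made up. A row lasts 1/8 s, in which the tool goes at most 62.5 mm and 10.7 degrees, less where a joint would pass 70% of its speed; a pose out of reach is approached as far as the arm can. A call is refused whole if a number of a shift passes 1 or a number of a turn 1, either way. A call with a gripper value outside its range is refused whole. The fingers move at their own pace and stop on an object; FORCE is the grip in N (left out, the last holds). Time passes only in rows, so rows that do not move let the fingers close. It gives the time, the measured TCP pose, the force and the opening at its end, in the units of the state.
- get_state(): the state, without advancing time (a new reading comes with each control period).
- eyes.get_image(name): name is "scene" or "top" or "wrist"; returns (picture, depth): 400x640x3 uint8, red, green, blue; 400x640 float32, m along the optical axis (not along the pixel's ray), 0 where there is no reading.
- eyes.camera_params(name): a dict with "camera_matrix" (3x3 intrinsics, pixels), "pose" (4x4, takes a point from camera to world coordinates); the wrist camera has in their place "mount" (4x4, takes a point from camera to tool coordinates, whose origin is the TCP and whose axes are the flange's). Camera axes: x right, y down, z forward; pixel columns grow to the right and rows downward; lengths in m; the calibration is good to about 2 mm. A picture is of the moment at which its call begins: read the wrist's pose just before it. camera_params takes no time and is no camera call.
- job.close_job(): hands the job in, once; it reports no verdict.
The state is a dict: "time": time; "joint_positions": joint angles; "qd": joint speeds; "joint_torque": joint torques, N m; "position": TCP position; "tool_rot": TCP orientation; "ft_force": force on the tool from outside, world axes, zero at the start; "torque": the same for the moment, N m; "grip_width": opening from 0.0 (shut) to 1.0 (fully open).
Only numpy, scipy, OpenCV 4.12 (cv2) and the standard library are available. Lean on these libraries where they do the work, as an engineer would, in place of code of your own. Each camera call takes 0.05 s, during which the arm holds its last target. There are 200 camera calls.

## Working session

There is one attempt and no reset: what is moved stays moved. The work goes in short steps, Python scripts to look and compute and a shell command to move; the robot and the scene stay as the last step left them, time stands still between calls to the robot, and variables do not carry over. Pictures are saved under pics/ and viewed, about 8 in all and at most 12, crops included, and the job is handed in when it is done.

```bash
mkdir -p pics; cat > h.py <<'E'
import numpy as np, cv2
from scipy.spatial.transform import Rotation as R
from bench import get_state, eyes, job
def shot(n):
    s=get_state(); im,d=eyes.get_image(n); p=eyes.camera_params(n); K=np.array(p["camera_matrix"])
    if "pose" in p: T=np.array(p["pose"])
    else:
        W=np.eye(4); W[:3,:3]=R.from_rotvec(s["tool_rot"]).as_matrix(); W[:3,3]=s["position"]; T=W@np.array(p["mount"])
    v,u=np.mgrid[:400,:640]
    P=np.stack([(u-K[0,2])/K[0,0]*d,(v-K[1,2])/K[1,1]*d,d],-1)@T[:3,:3].T+T[:3,3]
    P[d==0]=np.nan
    return im,P,K,T
def save(im,n): cv2.imwrite("pics/"+n+".png",im[...,::-1])
def st():
    s=get_state(); M=R.from_rotvec(s["tool_rot"]).as_matrix()
    print("t",round(s["time"],2),"pos",np.round(s["position"],4),"x",M[:,0].round(3),"y",M[:,1].round(3),"z",M[:,2].round(3),"F",np.round(s["ft_force"],1),"g",round(s["grip_width"],3),"q",np.round(s["joint_positions"],2))
    return s,M
E
python3 - <<'E'
from h import *
st()
a=shot("top"); b=shot("scene"); np.savez("v.npz",t=a[0],tp=a[1],s=b[0],sp=b[1])
save(a[0],"top"); save(b[0],"scene")
E
```

```text
t 0.0 pos [ 0.2575 -0.5962  0.2214] x [ 0.918  0.397 -0.   ] y [ 0.397 -0.918 -0.002] z [-0.001  0.002 -1.   ] F [-0.6  0.5  0.1] g 1.001 q [ 1.18  0.32 -0.07  1.45  0.02  1.37 -0.06]
```

View pics/top.png

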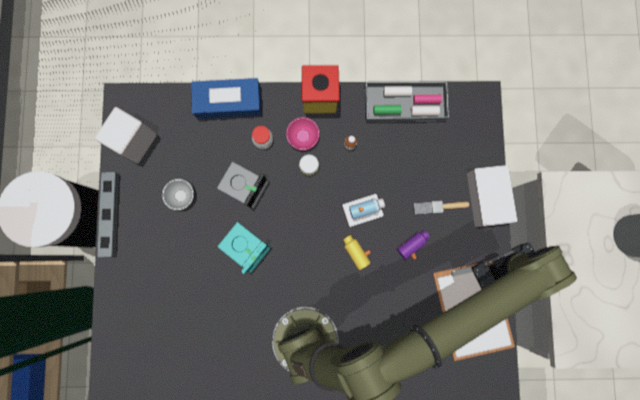

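View pics/scene.png

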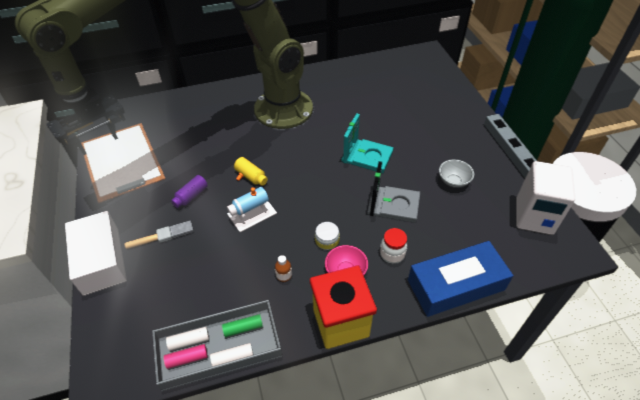

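Bottle candidates in the top view are blue (365,208), yellow (357,253) and purple (413,244). The blue one lies in the white rack, so I choose that. Holder candidates are grey (240,184) and turquoise (243,245), and I choose grey. Next I measure positions and check a close crop.

```bash
python3 - <<'E'
from h import *
v=np.load("v.npz")
c1=cv2.resize(v["t"][180:280,320:480],(640,400),interpolation=cv2.INTER_CUBIC)
c2=cv2.resize(v["t"][150:250,200:360],(640,400),interpolation=cv2.INTER_CUBIC)
save(np.vstack([c1[:,:],c2])[:, :][::1],"crop0"); save(cv2.resize(np.vstack([c1,c2]),(480,600)),"crop")
for n in "ts":
    im,P=v[n],v[n+"p"]; hsv=cv2.cvtColor(im,cv2.COLOR_RGB2HSV); H,S,V=[hsv[...,i].astype(int) for i in range(3)]
    x0,x1,y0,y1=(335,390,185,230) if n=="t" else (220,282,180,232)
    def rep(nm,m,box):
        k=np.zeros_like(m); a,b,c,d=box; k[c:d,a:b]=1; m=m&k.astype(bool)&~np.isnan(P[...,0])
        q=P[m]; 
        if len(q)<3: print(n,nm,len(q));return
        med=np.median(q,0); r,_=((cv2.minAreaRect(q[:,:2].astype(np.float32)))[:2],0)
        print(n,nm,len(q),"med",med.round(3),"rect",np.round(r,3),cv2.minAreaRect((q[:,:2]*1000).astype(np.float32))[2],"zmax",q[:,2].max().round(3))
    B=(x0,x1,y0,y1)
    rep("blue",(H>90)&(H<115)&(S>70)&(V>80),B)
    rep("orange",(H<15)&(S>120),B)
    rep("rack",(S<60)&(V>140)&(P[...,2]<.045),B)
    rep("cap",(S<60)&(V>140)&(P[...,2]>.06),B)
    G=(212,272,160,212) if n=="t" else (365,422,155,220)
    rep("base",(S<60)&(V>60)&(P[...,2]<.03)&(P[...,2]>.012),G)
    rep("green",(H>45)&(H<85)&(S>100)&(V>60),G)
    rep("panel",(P[...,2]>.06)&(P[...,2]<.2),G)
E
```

```text
t blue 134 med [ 0.451 -0.205  0.08 ] rect [[ 0.456 -0.203]
 [ 0.041  0.083]] 16.984317779541016 zmax 0.092
t orange 2
t rack 442 med [ 0.446 -0.203  0.004] rect [[ 0.462 -0.22 ]
 [ 0.088  0.15 ]] 17.093414306640625 zmax 0.045
t cap 226 med [ 0.463 -0.235  0.079] rect [[ 0.46  -0.22 ]
 [ 0.049  0.12 ]] 17.017847061157227 zmax 0.093
t base 721 med [0.56  0.239 0.019] rect [[0.539 0.232]
 [0.151 0.14 ]] 60.446311950683594 zmax 0.03
t green 26 med [0.525 0.17  0.118] rect [[0.536 0.186]
 [0.054 0.013]] 54.983001708984375 zmax 0.134
t panel 223 med [0.521 0.169 0.119] rect [[0.522 0.171]
 [0.016 0.118]] 61.15303421020508 zmax 0.134
s blue 382 med [ 0.474 -0.208  0.077] rect [[ 0.428 -0.204]
 [ 0.121  0.129]] 14.832149505615234 zmax 0.092
s orange 36 med [ 0.457 -0.195  0.095] rect [[ 0.385 -0.197]
 [ 0.163  0.038]] 11.020273208618164 zmax 0.113
s rack 405 med [ 0.485 -0.207  0.006] rect [[ 0.442 -0.216]
 [ 0.129  0.13 ]] 16.582990646362305 zmax 0.023
s cap 166 med [ 0.476 -0.245  0.083] rect [[ 0.463 -0.222]
 [ 0.043  0.113]] 29.251081466674805 zmax 0.111
s base 968 med [0.563 0.235 0.021] rect [[0.555 0.226]
 [0.149 0.114]] 60.713836669921875 zmax 0.03
s green 55 med [0.533 0.197 0.026] rect [[0.48  0.217]
 [0.058 0.141]] 65.1243667602539 zmax 0.134
s panel 209 med [0.546 0.161 0.124] rect [[0.528 0.17 ]
 [0.014 0.123]] 60.35990905761719 zmax 0.134
```

View pics/crop.png

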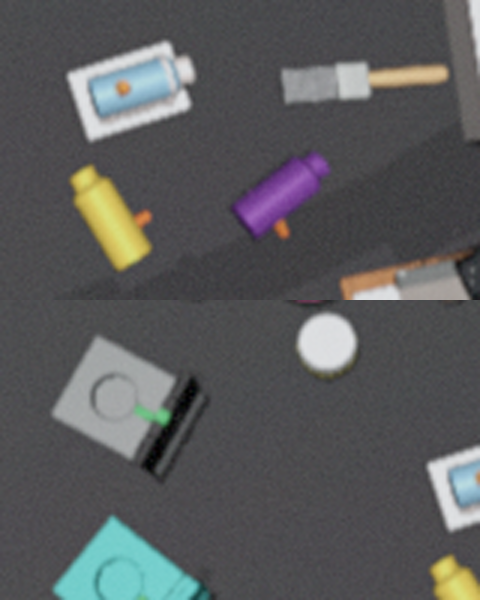

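The crop confirms it: the blue bottle is in the white rack with its spout up and its cap toward (385,203) in the top view, which is world direction about -73°. The grey holder's pocket is near (240,184), with the mark toward the lower right. I'll grip the cap, so the bottle can swing upright under its own weight.

```bash
python3 -m jog '[[[1,0.82,-0.54,0,0],[1,0.82,-0.54,0,0],[1,0.82,-0.54,0,0],[1,0.82,-0.54,0,0],[1,0.82,-0.54,0,0],[1,0.82,-0.54,0,0],[1,0.82,-0.54,0,0],[1,0.82,-0.54,0,0],[1,0.82,-0.54,0,0],[1,0.82,-0.54,0,0]]]'
python3 -m jog '[[[1,0,0,0,-1],[1,0,0,0,-1],[1,0,0,0,-1],[1,0,0,0,-1],[1,0,0,0,-1],[1,0,0,0,-1],[1,0,0,0,-1],[1,0,0,0,-1],[1,0,0,0,-1]]]'
python3 -m jog '[[[1,0,0,0,-1],[1,0,0,0,-1],[1,0,0,0,-1],[1,0,0,0,-1],[1,0,0,0,-1],[1,0,0,0,-1],[1,0,0,0,-1],[1,0,0,0,-0.7],[1,0,0,0,0]]]'
python3 - <<'E'
from h import *
s,M=st()
im,P,K,T=shot("wrist"); save(im,"w1"); np.savez("w1.npz",im=im,P=P)
E
```

```text
time: 1.35
position: [0.4735, -0.2671, 0.2222]
tool_rot: [-3.076, -0.636, 0.001]
ft_force: [0.0, 0.2, -0.2]
grip_width: 0.998
time: 2.48
position: [0.4729, -0.2682, 0.2221]
tool_rot: [-2.596, -1.768, 0.001]
ft_force: [0.1, -0.7, -0.1]
grip_width: 0.998
time: 3.6
position: [0.4729, -0.2682, 0.2222]
tool_rot: [-1.872, -2.522, 0.0]
ft_force: [-0.3, 0.1, 0.7]
grip_width: 0.999
t 3.6 pos [ 0.4729 -0.2682  0.2222] x [-0.289  0.957  0.001] y [ 0.957  0.289 -0.001] z [-0.001  0.    -1.   ] F [-0.3  0.1  0.7] g 0.999 q [ 0.86  0.12 -0.42  1.7   0.05  1.33  0.72]
```

View pics/w1.png

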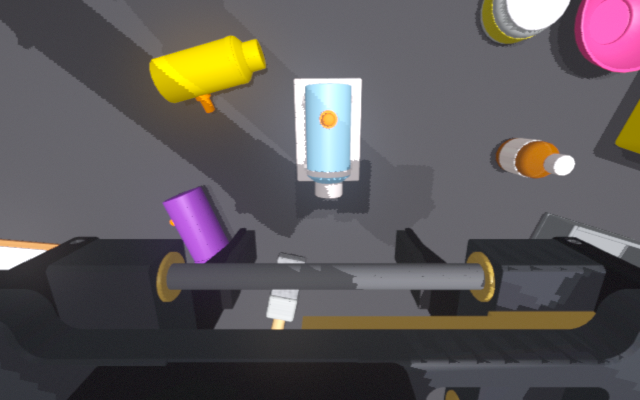

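The wrist view shows the cap at (328,188) and the spout at (328,119), with the bottle axis along image columns. I'll measure this in the tool frame.

```bash
python3 - <<'E'
from h import *
d=np.load("w1.npz"); im,P=d["im"],d["P"]; s,M=st()
L=(P-s["position"])@M
hsv=cv2.cvtColor(im,cv2.COLOR_RGB2HSV); H,S,V=[hsv[...,i].astype(int) for i in range(3)]
b=np.zeros((400,640),bool); b[70:205,285:370]=1
z=P[...,2]
for n,m in dict(body=b&(H>90)&(H<115)&(S>70)&(z>.06),cap=b&(z>.055)&(S<60)&(np.arange(400)[:,None]>178),orange=b&(H<20)&(S>120)).items():
    q=L[m]; print(n,len(q),"x",np.percentile(q[:,0],[1,50,99]).round(4),"y",np.percentile(q[:,1],[1,50,99]).round(4),"zmax",np.nanmax(P[m][:,2]).round(4))
q=L[b&(H>90)&(H<115)&(S>70)&(z>.06)]
xs=np.linspace(.03,.11,9)
for a,c in zip(xs,xs[1:]):
    k=q[(q[:,0]>a)&(q[:,0]<c)]; print(round(a,3),np.percentile(k[:,1],[2,98]).round(4).tolist()) if len(k) else 0
E
```

```text
t 3.65 pos [ 0.473  -0.2683  0.2222] x [-0.289  0.957  0.   ] y [ 0.957  0.289 -0.   ] z [-0.001  0.    -1.   ] F [-0.  -0.5  0.5] g 0.997 q [ 0.86  0.12 -0.42  1.7   0.05  1.33  0.72]
body 2191 x [0.0088 0.0573 0.1065] y [-0.0204 -0.0063  0.0256] zmax 0.0879
cap 392 x [-0.0102 -0.0015  0.0071] y [-0.0119  0.0041  0.0192] zmax 0.0803
orange 124 x [0.0672 0.0739 0.0813] y [-0.0053  0.0007  0.0106] zmax 0.1107
0.03 [-0.0203, 0.0247]
0.04 [-0.02, 0.0256]
0.05 [-0.0198, 0.0254]
0.06 [-0.0197, 0.0252]
0.07 [-0.0207, 0.0249]
0.08 [-0.0204, 0.0247]
0.09 [-0.0202, 0.0256]
0.1 [-0.0199, 0.0254]
```

```bash
python3 -m jog '[[[1,-0.05,0.09,0.9,0],[1,0,0,0.9,0],[1,0,0,0.9,0],[1,0,0,0.9,0],[1,0,0,0.6,0],[1,0,0,0.28,0],[1,0,0,0,0]]]'
python3 -m jog '[[[0.2,0,0,0,0],[0.2,0,0,0,0],[0.2,0,0,0,0],[0.2,0,0,0,0],[0.2,0,0,0,0],[0.2,0,0,0,0]]]' 8
python3 -m jog '[[[0.2,0,0,-0.3,0],[0.2,0,0,-0.5,0],[0.2,0,0,-0.5,0],[0.2,0,0,-0.5,0],[0.2,0,0,0,0]]]'
python3 - <<'E'
from h import *
s,M=st()
im,P,K,T=shot("scene"); c=im[120:260,180:340]; w,_,_,_=shot("wrist")
save(np.vstack([cv2.resize(c,(400,350)),cv2.resize(w,(400,250))]),"l1")
E
```

```text
time: 4.53
position: [0.4769, -0.269, 0.043]
tool_rot: [-1.871, -2.522, 0.0]
ft_force: [0.5, -0.4, 0.2]
grip_width: 0.999
time: 5.28
position: [0.4769, -0.2697, 0.0433]
tool_rot: [-1.872, -2.523, 0.001]
ft_force: [-0.2, -2.1, -0.5]
grip_width: 0.401
time: 5.9
position: [0.4785, -0.2697, 0.1173]
tool_rot: [1.869, 2.52, 0.0]
ft_force: [-0.7, -0.3, -2.7]
grip_width: 0.362
t 5.9 pos [ 0.4785 -0.2697  0.1173] x [-0.29   0.957 -0.003] y [0.957 0.29  0.003] z [ 0.003 -0.002 -1.   ] F [-0.7 -0.3 -2.7] g 0.362 q [ 0.84  0.21 -0.42  1.82  0.09  1.12  0.68]
```

View pics/l1.png

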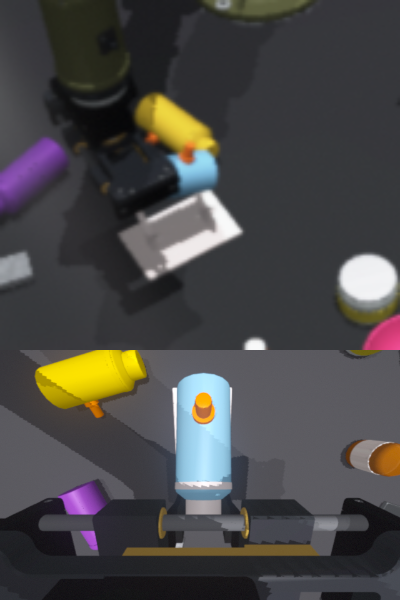

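The 8 N grip lifted the bottle still level: in the wrist crop its axis is along the columns with the spout at (204,405). I'll carry it to bare worktop near (0.48, 0.0), lower it, then loosen the grip so it swings.

```bash
python3 -m jog '[[[0.2,0,0,-0.5,0],[0.2,0,0,-0.8,0],[0.2,0.4,0.12,-0.6,0],[0.2,0.7,0.22,0,0],[0.2,0.7,0.22,0,0],[0.2,0.7,0.22,0,0],[0.2,0.7,0.22,0,0],[0.2,0.7,0.22,0,0],[0.2,0.7,0.22,0,0],[0.2,0.7,0.22,0,0]]]'
python3 -m jog '[[[0.2,0.7,0.22,0,0],[0.2,0.5,0.1,0.3,0],[0.2,0,0,0.6,0],[0.2,0,0,0.6,0],[0.2,0,0,0.4,0],[0.2,0,0,0,0]]]'
python3 -m jog '[[[0.2,0,0,0,0],[0.2,0,0,0,0],[0.2,0,0,0,0],[0.2,0,0,0,0],[0.2,0,0,0,0],[0.2,0,0,0,0]]]' 3
python3 - <<'E'
from h import *
s,M=st()
im,P,K,T=shot("scene"); c=im[90:230,240:400]; w,_,_,_=shot("wrist")
save(np.vstack([cv2.resize(c,(400,350)),cv2.resize(w,(400,250))]),"l2")
E
```

```text
time: 7.25
position: [0.4784, -0.046, 0.1901]
tool_rot: [-1.87, -2.522, 0.001]
ft_force: [1.0, 0.4, -0.8]
grip_width: 0.363
time: 8.0
position: [0.4762, 0.0026, 0.1138]
tool_rot: [-1.87, -2.521, 0.002]
ft_force: [-0.1, 0.3, -1.8]
grip_width: 0.366
time: 8.75
position: [0.4777, 0.0025, 0.1154]
tool_rot: [1.872, 2.523, -0.0]
ft_force: [0.1, 0.1, -0.5]
grip_width: 0.2
t 8.75 pos [0.4777 0.0025 0.1154] x [-0.29   0.957 -0.   ] y [0.957 0.29  0.   ] z [ 0. -0. -1.] F [ 0.1  0.1 -0.5] g 0.2 q [ 0.59  0.08 -0.67  1.98  0.05  1.1   0.19]
```

View pics/l2.png

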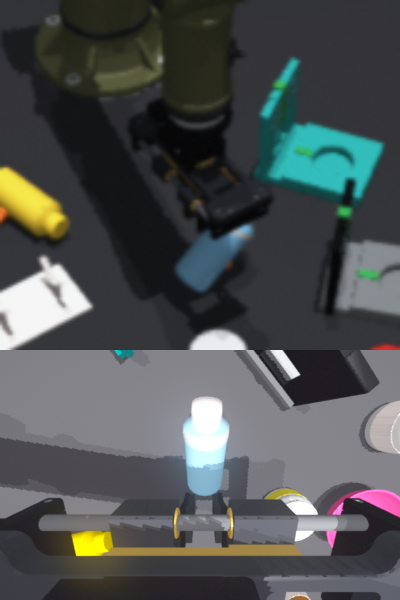

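It slipped out of the 3 N grip: the opening went to 0.20, and the wrist crop shows the cap end at (207,410), body at (205,460). The bottle may still be moving, so I'll let it settle and measure numerically.

```bash
python3 -m jog '[[[0.2,0,0,0,0],[0.2,0,0,0,0],[0.2,0,0,0,0],[0.2,0,0,0,0]]]' >/dev/null
cat >> h.py <<'E'
def bottle(views=("scene","wrist"),c=None,r=.2):
    out={}
    for n in views:
        im,P,K,T=shot(n); hsv=cv2.cvtColor(im,cv2.COLOR_RGB2HSV); H,S,V=[hsv[...,i].astype(int) for i in range(3)]
        k=~np.isnan(P[...,0])&(P[...,2]>.004)
        if c is not None: k&=np.hypot(P[...,0]-c[0],P[...,1]-c[1])<r
        B=k&(H>90)&(H<115)&(S>70)&(V>50); O=k&(H<18)&(S>140)&(V>60); W=k&(S<60)&(V>150)
        out[n]=(im,P,B,O,W)
    return out
E
python3 - <<'E'
from h import *
s,M=st()
for n,(im,P,B,O,W) in bottle(c=(.48,.08),r=.17).items():
    for nm,m in (("B",B),("O",O),("W",W)):
        q=P[m]
        if len(q): print(n,nm,len(q),"med",np.median(q,0).round(3),"lo",np.percentile(q,2,0).round(3),"hi",np.percentile(q,98,0).round(3))
    if n=="scene": c=im[90:230,240:400]
    else: w=im
save(np.vstack([cv2.resize(c,(400,350)),cv2.resize(w,(400,250))]),"l3")
E
```

```text
t 9.35 pos [0.4776 0.0026 0.1153] x [-0.29   0.957 -0.   ] y [ 0.957  0.29  -0.   ] z [ 0. -0. -1.] F [-0.8 -0.2  0.2] g 0.2 q [ 0.59  0.08 -0.67  1.98  0.05  1.1   0.19]
scene B 483 med [0.54  0.097 0.044] lo [0.386 0.055 0.006] hi [0.569 0.148 0.09 ]
scene O 27 med [0.514 0.08  0.057] lo [0.468 0.074 0.004] hi [0.522 0.087 0.067]
scene W 205 med [0.602 0.006 0.05 ] lo [ 0.486 -0.031  0.036] hi [0.63  0.166 0.056]
wrist B 2422 med [0.513 0.107 0.039] lo [0.336 0.057 0.012] hi [0.567 0.156 0.047]
wrist O 35 med [0.526 0.089 0.046] lo [0.524 0.081 0.042] hi [0.531 0.092 0.063]
wrist W 9324 med [0.525 0.113 0.049] lo [0.483 0.004 0.011] hi [0.626 0.186 0.203]
```

View pics/l3.png

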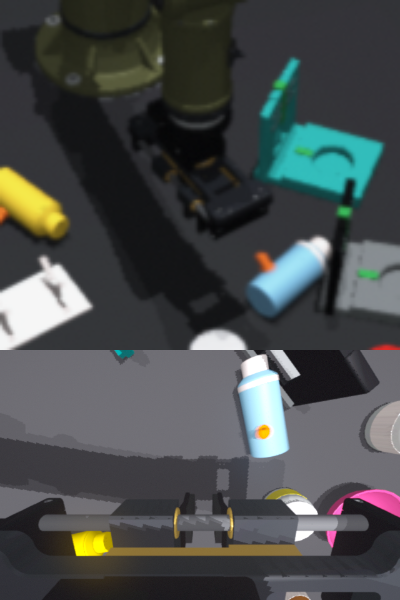

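The bottle now lies on the worktop, cap toward the holder panel. In the wrist half of the crop the cap is at (255,365) and the spout at (263,432), pointing nearly up. There is no harm done. The plan is to grip the body at mid-length, carry it to open space, then raise the cap with the base resting on the table. First I'll measure.

```bash
cat >> h.py <<'E'
def lying(c,r=.1,vw=("wrist",),verbose=True):
    s,M=st()
    for n,(im,P,B,O,W) in bottle(vw,c,r).items():
        q=P[B&(P[...,2]>.02)]; rc=cv2.minAreaRect((q[:,:2]*1000).astype(np.float32))
        bx=cv2.boxPoints(rc); e=[bx[1]-bx[0],bx[2]-bx[1]]; a=max(e,key=np.linalg.norm); a/=np.linalg.norm(a)
        qq=q[:,:2]*1000; t=qq@a; pp=qq@np.array([-a[1],a[0]])
        mid=(np.percentile(pp,1)+np.percentile(pp,99))/2
        e0,e1=[a*x+np.array([-a[1],a[0]])*mid for x in (np.percentile(t,.5),np.percentile(t,99.5))]
        w=P[W&(P[...,2]>.02)&(P[...,2]<.06)]; o=P[O&(P[...,2]>.03)]
        print(n,"ends",e0.round(1),e1.round(1),"width",np.percentile(pp,[1,99]).round(1),"zmax",np.percentile(q[:,2],99).round(3),"O",np.median(o,0).round(3) if len(o) else 0,"yaw",np.degrees(np.arctan2(a[1],a[0])).round(1))
        L=lambda w:(np.append(w/1000,s["position"][2])-s["position"])@M*1000
        print("  tool frame ends",L(e0).round(1),L(e1).round(1))
E
python3 - <<'E'
from h import *
lying((.525,.11),.085,("wrist","scene"))
E
```

```text
t 9.45 pos [0.4776 0.0026 0.1153] x [-0.29   0.957 -0.   ] y [ 0.957  0.29  -0.   ] z [ 0. -0. -1.] F [-0.2  0.6  0.3] g 0.199 q [ 0.59  0.08 -0.67  1.98  0.05  1.1   0.19]
wrist ends [502.2 150. ] [558.9  65.5] width [475.7 525.3] zmax 0.047 O [0.531 0.089 0.053] yaw -56.1
  tool frame ends [134.   66.3  -0. ] [36.6 96.1 -0. ]
scene ends [514.8 140.7] [564.   67.5] width [481.1 530.7] zmax 0.227 O [0.54  0.09  0.062] yaw -56.1
  tool frame ends [121.4  75.7  -0. ] [ 37.1 101.5  -0. ]
```

Panel clearance is too small for a body grasp here, because the gripper body would hit the panel. Instead I'll pinch the upright spout with the jaws parallel to the panel and slide the bottle clear.

```bash
python3 -m jog '[[[0.5,0,0,-0.8,1],[0.5,0,0,-0.8,1],[0.5,0,0,-0.4,1],[0.5,0,0,0,1],[0.5,0,0,0,1],[0.5,0,0,0,1],[0.5,0,0,0,1],[0.5,0,0,0,1],[0.5,0,0,0,1],[0.5,0,0,0,0.3]]]'
python3 - <<'E'
from h import *
s,M=st()
im,P,K,T=shot("wrist"); hsv=cv2.cvtColor(im,cv2.COLOR_RGB2HSV); H,S,V=[hsv[...,i].astype(int) for i in range(3)]
k=(np.hypot(P[...,0]-.535,P[...,1]-.095)<.06)&(P[...,2]>.03)&(H<22)&(S>110)
q=P[k]; print(len(q),np.percentile(q,[2,50,98],0).round(4).tolist()); t=q[q[:,2]>.06]; print(len(t),t.mean(0).round(4))
L=(t.mean(0)-s["position"])@M; print("tool",L.round(4))
# holder base / pocket
k=(P[...,2]<.03)&(P[...,2]>.012)&(np.hypot(P[...,0]-.565,P[...,1]-.24)<.09)&(S<60); print("base",k.sum())
k=(P[...,2]>.1)&(P[...,2]<.15)&(np.hypot(P[...,0]-.522,P[...,1]-.17)<.08); q=P[k]
print("panel",len(q), cv2.minAreaRect((q[:,:2]*1000).astype(np.float32)),np.percentile(q[:,2],[5,50,95]).round(3))
save(im,"w4")
E
```

```text
time: 10.8
position: [0.4775, 0.0026, 0.1953]
tool_rot: [2.716, 1.579, -0.0]
ft_force: [0.5, -0.2, 0.3]
grip_width: 0.501
t 10.8 pos [0.4775 0.0026 0.1953] x [ 0.495  0.869 -0.   ] y [ 0.869 -0.495  0.   ] z [-0. -0. -1.] F [ 0.5 -0.2  0.3] g 0.501 q [ 0.61 -0.01 -0.66  1.88 -0.01  1.27 -0.57]
145 [[0.5293, 0.0838, 0.0513], [0.5373, 0.0902, 0.0557], [0.545, 0.0997, 0.0721]]
65 [0.5353 0.0895 0.0698]
tool [0.1042 0.0072 0.1255]
base 753
panel 577 ((521.7174682617188, 165.2215118408203), (2.7935688495635986, 117.98048400878906), 60.7584228515625) [0.1   0.104 0.108]
```

View pics/w4.png

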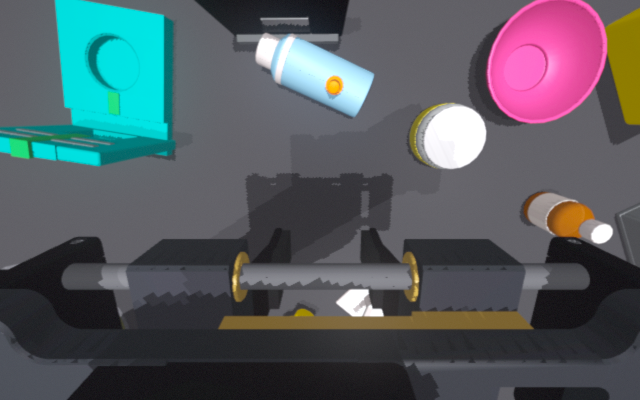

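The wrist view shows the spout tip at (335,86), pointing up, with the cap at (267,50) close to the panel. The tip is at tool offset (0.104, 0.007).

```bash
python3 -m jog '[[[0.5,0.87,0.06,0,0],[0.5,0.87,0.06,0,0],[0.5,0.86,0.06,0,0],[0.5,0,0,0.8,0],[0.5,0,0,0.8,0],[0.5,0,0,0.8,0],[0.5,0,0,0.8,0],[0.5,0,0,0.39,0],[0.5,0,0,0,0]]]'
python3 -m jog '[[[0,0,0,0,0],[0,0,0,0,0],[0,0,0,0,0],[0,0,0,0,0],[0,0,0,-0.1,0],[0,0,0,0,0]]]' 15
```

```text
time: 11.98
position: [0.5355, 0.0896, 0.0516]
tool_rot: [-2.715, -1.58, -0.0]
ft_force: [0.3, 0.8, 0.3]
grip_width: 0.497
time: 12.72
position: [0.5351, 0.0895, 0.0558]
tool_rot: [-2.716, -1.58, 0.0]
ft_force: [0.5, 0.8, -2.0]
grip_width: 0.162
```

```bash
python3 -m jog '[[[0,-0.4,0,0,0],[0,-0.6,0,0,0],[0,-0.6,0,0,0],[0,-0.6,0,0,0],[0,-0.6,0,0,0],[0,-0.5,0,0,0],[0,-0.2,0,0,0],[0,0,0,0.1,0]]]'
python3 -m jog '[[[0.4,0,0,0,0],[0.4,0,0,0,0],[0.4,0,0,0,0],[0.4,0,0,-0.9,0],[0.4,-0.5,0,-0.9,0],[0.4,-0.8,0,-0.8,0],[0.4,-0.8,0,-0.3,0],[0.4,0,0,0,0],[0.4,0,0,0,0]]]'
python3 - <<'E'
from h import *
lying((.48,-.03),.14,("wrist","top"))
E
```

```text
time: 13.72
position: [0.4664, -0.0334, 0.0525]
tool_rot: [2.715, 1.577, 0.0]
ft_force: [-5.3, -1.8, 25.9]
grip_width: 0.164
time: 14.85
position: [0.4246, -0.1043, 0.1672]
tool_rot: [-2.714, -1.58, 0.0]
ft_force: [0.0, 0.6, 0.8]
grip_width: 0.402
t 14.85 pos [ 0.4246 -0.1043  0.1672] x [0.494 0.87  0.   ] y [ 0.87  -0.494 -0.001] z [-0.     0.001 -1.   ] F [0.  0.6 0.8] g 0.402 q [ 0.81 -0.09 -0.59  2.   -0.05  1.21 -0.28]
wrist ends [426.9  24.4] [490.5 -54.2] width [323.  371.8] zmax 0.048 O [ 0.467 -0.032  0.069] yaw -51.1
  tool frame ends [ 1.131e+02 -6.150e+01  1.000e-01] [76.1 32.6  0. ]
top ends [414.7  12.2] [478.  -61.8] width [285.5 360.5] zmax 0.541 O [ 0.464 -0.031  0.067] yaw -49.5
  tool frame ends [ 96.4 -66.1   0.1] [63.3 25.5  0. ]
```

The bottle slid clear and is lying with cap direction yaw 129° and spout up. The cap would be at the edge of reach, so I'll grip the body at mid-length, shift it 55 mm outward, then take the cap.

```bash
python3 -m jog '[[[1,0,0,0,1],[1,0,0,0,1],[1,0,0,0,1],[1,0,0,0,1],[1,0,0,0,1],[1,0,0,0,1],[1,0,0,0,1],[1,0,0,0,1],[1,0,0,0,1],[1,0,0,0,1]]]' >/dev/null
python3 -m jog '[[[1,0,0,0,1],[1,0,0,0,1],[1,0,0,0,1],[1,0,0,0,1],[1,0,0,0,1],[1,0,0,0,1],[1,0,0,0,1],[1,0,0,0,1],[1,0,0,0,1],[1,0,0,0,1]]]' >/dev/null
python3 -m jog '[[[1,0,0,0,1],[1,0,0,0,1],[1,0,0,0,0.3],[1,-0.68,-1,0,0],[1,-0.68,-1,0,0],[1,0,-0.07,0,0],[1,0,0,0,0]]]'
python3 - <<'E'
from h import *
lying((.455,-.01),.12,("wrist",))
E
```

```text
time: 18.32
position: [0.4547, -0.0109, 0.1674]
tool_rot: [2.835, -1.353, -0.001]
ft_force: [-0.6, -0.8, 0.1]
grip_width: 1.003
t 18.32 pos [ 0.4547 -0.0109  0.1674] x [ 0.629 -0.778 -0.   ] y [-0.778 -0.629  0.001] z [-0.001  0.    -1.   ] F [-0.6 -0.8  0.1] g 1.003 q [ 0.82 -0.04 -0.82  1.96 -0.03  1.21 -2.45]
wrist ends [427.9  21.6] [489.7 -54.7] width [322.3 370.2] zmax 0.051 O [ 0.465 -0.034  0.063] yaw -51.0
  tool frame ends [-42.1   0.4   0. ] [56.   0.4 -0. ]
```

```bash
python3 -m jog '[[[1,0,0,0.9,0],[1,0,0,0.9,0],[1,0,0,0.9,0],[1,0,0,0.8,0],[1,0,0,0.45,0],[1,0,0,0,0]]]'
python3 -m jog '[[[0.4,0,0,0,0],[0.4,0,0,0,0],[0.4,0,0,0,0],[0.4,0,0,0,0],[0.4,0,0,-0.2,0],[0.4,0.6,-0.38,-0.3,0],[0.4,0.65,-0.37,0,0],[0.4,0,0,0,-1],[0.4,0,0,0,-1],[0.4,0,0,0,-1]]]' 15
python3 -m jog '[[[0.4,0,0,0,-1],[0.4,0,0,0.3,0],[0.4,0,0,0.18,0],[0.4,0,0,0,0],[1,0,0,0,0],[1,0,0,0,0],[1,0,0,0,0],[1,-0.2,0,-0.9,0],[1,-0.5,0,-0.9,0],[1,-0.55,0,-0.7,0]]]'
python3 - <<'E'
from h import *
lying((.50,-.02),.12,("wrist",))
E
```

```text
time: 19.12
position: [0.4538, -0.0115, 0.0088]
tool_rot: [2.833, -1.357, -0.004]
ft_force: [-0.5, 0.6, 0.6]
grip_width: 1.001
time: 20.38
position: [0.5093, -0.0311, 0.0298]
tool_rot: [2.988, -0.97, -0.001]
ft_force: [-0.2, -0.5, -2.4]
grip_width: 0.567
time: 21.62
position: [0.4668, -0.0047, 0.1117]
tool_rot: [-3.026, 0.843, -0.001]
ft_force: [-0.0, 0.4, 0.7]
grip_width: 0.993
t 21.62 pos [ 0.4668 -0.0047  0.1117] x [ 0.856 -0.517  0.001] y [-0.517 -0.856 -0.001] z [ 0.001  0.    -1.   ] F [-0.   0.4  0.7] g 0.993 q [ 0.84  0.07 -0.9   2.    0.06  1.09 -2.21]
wrist ends [471.1  -7.4] [557.4 -59.7] width [214.3 262. ] zmax 0.051 O [ 0.525 -0.046  0.068] yaw -31.3
  tool frame ends [5.1 0.1 0. ] [1.06e+02 3.00e-01 1.00e-01]
```

```bash
python3 -m jog '[[[1,-0.09,0,0.9,0],[1,0,0,0.9,0],[1,0,0,0.6,0],[1,0,0,0.24,0],[1,0,0,0,0],[0.2,0,0,0,0],[0.2,0,0,0,0],[0.2,0,0,0,0],[0.2,0,0,0,0],[0.2,0,0,0,0]]]' 5
python3 -m jog '[[[0.2,0,0,0,0],[0.2,0.07,0,-0.23,0],[0.2,0.08,0,-0.23,0],[0.2,0.12,0,-0.22,0],[0.2,0.12,0,-0.22,0],[0.2,0.15,0,-0.19,0],[0.2,0.15,0,-0.19,0],[0.2,0,0,0,0]]]'
cat >> h.py <<'E'
def tilt(c,r=.12):
    s,M=st(); im,P,B,O,W=bottle(("wrist",),c,r)["wrist"]
    L=(P-s["position"])@M*1000; q=L[B]; o=L[O&(P[...,2]>.01)]
    print("blue x",np.percentile(q[:,0],[2,50,98]).round(1),"z",np.percentile(P[B][:,2],[2,50,98]).round(3),"O",(np.median(o,0).round(1),len(o)) if len(o) else 0)
    k=abs(q[:,1]-np.median(q[:,1]))<4; q=q[k]
    if k.sum()>20: print("upper-line slope deg",np.degrees(np.arctan(np.polyfit(q[:,0],q[:,2],1)[0])).round(1),k.sum())
    return im
E
python3 - <<'E'
from h import *
tilt((.52,-.04))
E
```

```text
time: 22.92
position: [0.4637, -0.0034, 0.005]
tool_rot: [3.026, -0.843, 0.0]
ft_force: [-0.4, 0.6, 0.4]
grip_width: 0.516
time: 23.92
position: [0.4883, -0.0181, 0.0568]
tool_rot: [-3.026, 0.844, -0.002]
ft_force: [-0.1, 0.1, -2.2]
grip_width: 0.362
t 23.93 pos [ 0.4883 -0.0181  0.0568] x [ 0.856 -0.518  0.001] y [-0.518 -0.856 -0.001] z [ 0.001 -0.    -1.   ] F [-0.1  0.1 -2.2] g 0.362 q [ 0.79  0.23 -0.87  2.01  0.21  1.   -2.3 ]
blue x [ 20.3  59.8 109.1] z [0.038 0.069 0.089] O (array([ 87. ,   5.5, -14.9]), 1306)
upper-line slope deg 28.9 2291
```

It's tilting as intended (29°). Continuing along the arc.

```bash
python3 -m jog '[[[0.2,0.18,0,-0.17,0],[0.2,0.18,0,-0.16,0],[0.2,0.2,0,-0.13,0],[0.2,0.21,0,-0.13,0],[0.2,0.22,0,-0.09,0],[0.2,0.23,0,-0.09,0],[0.2,0,0,0,0]]]'
python3 - <<'E'
from h import *
tilt((.54,-.05))
E
```

```text
time: 24.85
position: [0.5299, -0.0433, 0.0872]
tool_rot: [-3.026, 0.844, -0.001]
ft_force: [-0.5, -0.0, -2.3]
grip_width: 0.366
t 24.85 pos [ 0.5299 -0.0433  0.0872] x [ 0.856 -0.518  0.   ] y [-0.518 -0.856 -0.001] z [ 0.001  0.    -1.   ] F [-0.5 -0.  -2.3] g 0.366 q [ 0.79  0.28 -0.85  1.88  0.24  1.08 -2.27]
blue x [ 20.4  59.2 108.4] z [0.065 0.098 0.119] O (array([ 87.1,   5.6, -12.6]), 1281)
upper-line slope deg 30.4 2232
```

It stopped pivoting at 30° because a 5 N grip holds it. I'll set the base back near the table, ease the grip to 4 N and check.

```bash
python3 -m jog '[[[0.2,-0.2,0,0.3,0],[0.2,-0.2,0,0.3,0],[0.2,0,0,0.1,0],[0.2,0,0,0,0]]]' 5
python3 -m jog '[[[0.2,0,0,0,0],[0.2,0.1,0,-0.1,0],[0.2,0.18,0,-0.17,0]]]' 4
python3 - <<'E'
from h import *
tilt((.54,-.05))
E
```

```text
time: 25.4
position: [0.5151, -0.0345, 0.0586]
tool_rot: [3.026, -0.842, -0.001]
ft_force: [-1.1, -0.3, -1.5]
grip_width: 0.364
time: 25.78
position: [0.5254, -0.0407, 0.0702]
tool_rot: [3.026, -0.843, 0.0]
ft_force: [0.1, -0.8, -2.4]
grip_width: 0.364
t 25.77 pos [ 0.5254 -0.0407  0.0702] x [ 0.856 -0.517  0.   ] y [-0.517 -0.856  0.   ] z [ 0. -0. -1.] F [ 0.1 -0.8 -2.4] g 0.364 q [ 0.78  0.3  -0.84  1.91  0.25  1.05 -2.29]
blue x [ 21.   56.5 103.2] z [0.036 0.076 0.098] O (array([87.2,  5.7,  0. ]), 1145)
upper-line slope deg 38.6 1838
```

```bash
python3 -m jog '[[[0.2,0.18,0,-0.17,0],[0.2,0.18,0,-0.15,0],[0.2,0.2,0,-0.13,0],[0.2,0.21,0,-0.13,0],[0.2,0,0,0,0]]]' 3.7
python3 - <<'E'
from h import *
tilt((.54,-.05))
E
```

```text
time: 26.45
position: [0.5524, -0.0568, 0.0935]
tool_rot: [-3.026, 0.844, -0.002]
ft_force: [0.2, 0.8, 0.0]
grip_width: 0.338
t 26.45 pos [ 0.5524 -0.0568  0.0935] x [ 0.856 -0.518  0.001] y [-0.518 -0.856 -0.001] z [ 0.001  0.    -1.   ] F [0.2 0.8 0. ] g 0.338 q [ 0.77  0.33 -0.83  1.82  0.27  1.11 -2.27]
blue x [17.9 49.1 79.4] z [0.025 0.089 0.109] O (array([77.8,  6.1, 33.7]), 775)
upper-line slope deg 61.0 930
```

Now at 61°, but the opening fell to 0.338, so the cap is sliding down in the pads. I'll lower the fingers right away and tighten.

```bash
python3 -m jog '[[[0.2,0.05,0,0.3,0],[0.2,0,0,0,0]]]' 4
python3 - <<'E'
from h import *
im=tilt((.54,-.05)); sc,_,_,_=shot("scene")
save(np.vstack([cv2.resize(sc[90:230,200:360],(400,350)),cv2.resize(im,(400,250))]),"l5")
E
```

```text
time: 26.75
position: [0.5523, -0.0572, 0.0802]
tool_rot: [3.026, -0.842, -0.002]
ft_force: [0.1, -0.0, 0.3]
grip_width: 0.221
t 26.75 pos [ 0.5523 -0.0572  0.0802] x [ 0.856 -0.517 -0.001] y [-0.517 -0.856  0.001] z [-0.002  0.    -1.   ] F [ 0.1 -0.   0.3] g 0.221 q [ 0.76  0.35 -0.82  1.83  0.28  1.09 -2.28]
blue x [51.2 74.7 90.3] z [0.095 0.1   0.119] O (array([101.4,   7.2,  41.9]), 150)
upper-line slope deg 40.1 162
```

View pics/l5.png

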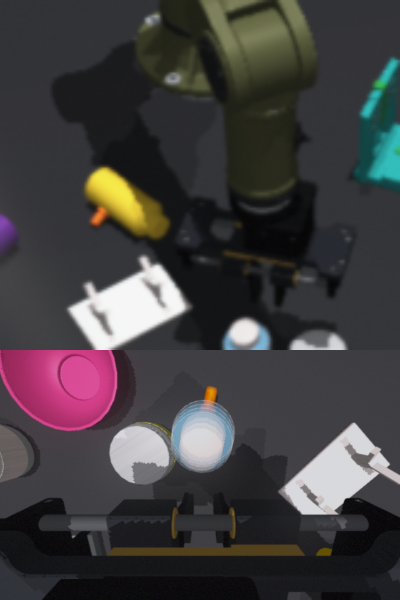

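The crop shows the bottle apparently standing cap-up, free of the fingers, at wrist-crop (203,437), with the can right beside it. I'll let time pass and check whether it stays.

```bash
python3 -m jog '[[[0.4,0,0,0,0],[0.4,0,0,0,0],[0.4,0,0,0,0],[0.4,0,0,0,0]]]'
cat >> h.py <<'E'
def stand(c,r=.05,vw=("scene","wrist","top")):
    s,M=st()
    for n in vw:
        im,P,K,T=shot(n); hsv=cv2.cvtColor(im,cv2.COLOR_RGB2HSV); H,S,V=[hsv[...,i].astype(int) for i in range(3)]
        k=np.hypot(P[...,0]-c[0],P[...,1]-c[1])<r; z=P[...,2]
        cap=P[k&(z>.110)&(z<.14)&(S<70)]; sh=P[k&(z>.085)&(z<.103)&(H>90)&(H<115)&(S>50)]; o=P[k&(z>.015)&(z<.06)&(H<22)&(S>130)]; lo=P[k&(z>.01)&(z<.08)&(H>90)&(H<115)&(S>60)]
        for nm,q in (("cap",cap),("shoulder",sh),("O",o),("body",lo)):
            if len(q)>4: print(n,nm,len(q),"mid",((np.percentile(q,3,0)+np.percentile(q,97,0))/2).round(4),"z",np.percentile(q[:,2],[3,50,97]).round(3),"rng",np.ptp(q[:,:2],axis=0).round(3), "circ",np.round(cv2.minEnclosingCircle(q[:,:2].astype(np.float32))[0],4))
        if n=="wrist" : last=im
    return last if "wrist" in vw else None
E
python3 - <<'E'
from h import *
stand((.61,-.10),.07)
E
```

```text
time: 27.35
position: [0.5531, -0.0574, 0.081]
tool_rot: [3.026, -0.843, 0.0]
ft_force: [-0.2, 0.1, 0.3]
grip_width: 0.396
t 27.35 pos [ 0.5531 -0.0574  0.081 ] x [ 0.856 -0.517  0.   ] y [-0.517 -0.856  0.   ] z [ 0. -0. -1.] F [-0.2  0.1  0.3] g 0.396 q [ 0.76  0.35 -0.82  1.83  0.28  1.09 -2.28]
scene cap 134 mid [ 0.5883 -0.0905  0.1201] z [0.112 0.122 0.128] rng [0.086 0.074] circ [ 0.5904 -0.0812]
scene shoulder 101 mid [ 0.6187 -0.0963  0.0944] z [0.086 0.099 0.103] rng [0.043 0.05 ] circ [ 0.6139 -0.0964]
scene O 41 mid [ 0.6368 -0.1134  0.0381] z [0.031 0.039 0.045] rng [0.024 0.023] circ [ 0.6373 -0.114 ]
scene body 188 mid [ 0.6264 -0.0923  0.046 ] z [0.014 0.05  0.078] rng [0.025 0.053] circ [ 0.6153 -0.0909]
wrist cap 5205 mid [ 0.5874 -0.081   0.1189] z [0.114 0.122 0.124] rng [0.083 0.084] circ [ 0.5907 -0.0831]
wrist shoulder 1732 mid [ 0.6111 -0.1016  0.0997] z [0.097 0.101 0.103] rng [0.087 0.086] circ [ 0.597  -0.0836]
wrist O 198 mid [ 0.6418 -0.1235  0.0361] z [0.033 0.037 0.039] rng [0.01  0.013] circ [ 0.641  -0.1234]
```

The bottle stands cap-up by itself: cap top z≈0.122, and the spout tip z≈0.037 is the same as 0.6 s ago. It's let go on bare worktop. I'll raise and locate the cap from above.

```bash
python3 -m jog '[[[0.7,-0.2,0,-0.9,0],[0.8,0,0,-0.9,0],[0.8,0,0,-0.9,0],[0.8,0,0,0,0],[0.8,0,0,0,0]]]'
python3 - <<'E'
from h import *
s,M=st()
for n in ("wrist","top"):
    im,P,K,T=shot(n); hsv=cv2.cvtColor(im,cv2.COLOR_RGB2HSV); H,S,V=[hsv[...,i].astype(int) for i in range(3)]; z=P[...,2]
    k=np.hypot(P[...,0]-.605,P[...,1]-.09*-1)<.06
    for nm,m in (("captop",k&(z>.114)&(z<.13)),("body",k&(z>.08)&(z<.108)),("O",k&(z>.02)&(z<.055)&(H<22)&(S>130))):
        q=P[m]
        if len(q)>4: print(n,nm,len(q),"mid",((np.percentile(q,2,0)+np.percentile(q,98,0))/2).round(4),"rng",np.ptp(q,axis=0).round(3),"tool",((q.mean(0)-s["position"])@M).round(4),"circ",np.round(cv2.minEnclosingCircle(q[:,:2].astype(np.float32)),4) if 0 else "")
    if n=="wrist": save(im,"w6")
    k=np.hypot(P[...,0]-.61,P[...,1]+.09)<.15
    q=P[k&(z>.035)&(z<.06)&(S<80)&(V>120)]; print("can?",len(q),np.median(q,0).round(3) if len(q) else 0)
E
```

```text
time: 28.12
position: [0.5458, -0.0533, 0.1883]
tool_rot: [3.026, -0.843, -0.001]
ft_force: [0.8, -0.2, -0.7]
grip_width: 0.788
t 28.12 pos [ 0.5458 -0.0533  0.1883] x [ 0.856 -0.517 -0.001] y [-0.517 -0.856  0.001] z [-0.001 -0.    -1.   ] F [ 0.8 -0.2 -0.7] g 0.788 q [ 0.82  0.21 -0.87  1.73  0.17  1.28 -2.2 ]
wrist captop 1297 mid [ 0.6088 -0.0908  0.12  ] rng [0.031 0.031 0.006] tool [ 0.0735 -0.0006  0.0682] circ 
wrist body 1486 mid [ 0.6088 -0.0908  0.0984] rng [0.051 0.05  0.012] tool [ 0.0743 -0.0007  0.0893] circ 
wrist O 171 mid [ 0.6371 -0.1167  0.0376] rng [0.018 0.018 0.008] tool [0.1109 0.0069 0.1497] circ 
can? 3589 [ 0.625 -0.022  0.05 ]
can? 10 [ 0.717 -0.169  0.056]
```

View pics/w6.png

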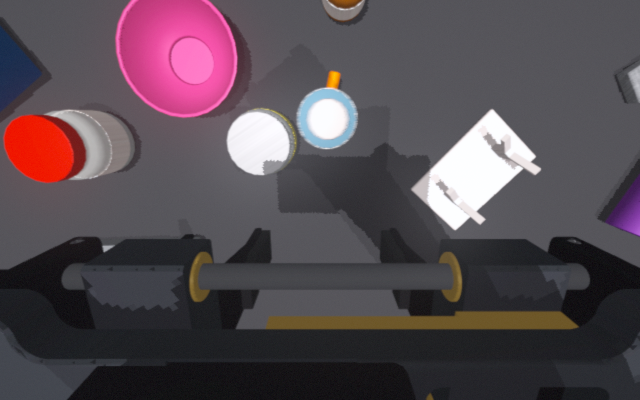

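The wrist view shows the bottle standing at (328,119), spout up the image at (334,80), and the can at (262,141) beside it but separate. Axis is (0.609,-0.091) and spout yaw is about -42.5°. Goal yaw is about -119°, so I'll pre-turn the tool to leave wrist range and then grip the cap.

```bash
python3 -m jog '[[[0.8,0,0,0,-1],[0.8,0,0,0,-1],[0.8,0,0,0,-1],[0.8,0,0,0,-1],[0.8,0,0,0,-1],[0.8,0,0,0,-1],[0.8,0,0,0,-1],[0.8,0,0,0,-1],[0.8,0,0,0,-1],[0.8,0,0,0,-1]]]' >/dev/null
python3 -m jog '[[[0.8,0,0,0,-1],[0.8,0,0,0,-1],[0.8,0,0,0,-1],[0.8,0,0,0,-1],[0.8,0,0,0,-1],[0.8,0,0,0,-1],[0.8,0,0,0,-1],[0.8,0,0,0,-1],[0.8,0,0,0,-1],[0.8,0,0,0,-1]]]' >/dev/null
python3 -m jog '[[[0.8,0,0,0,-1],[0.8,0,0,0,-1],[0.8,0,0,0,-1],[0.8,0,0,0,-1],[0.8,0,0,0,-1],[0.8,0,0,0,-1],[0.8,0,0,0,-1],[0.8,0,0,0,-1],[0.8,-0.7,0.6,0,0],[0.8,-0.7,0.59,0,0]]]'
python3 - <<'E'
from h import *
st()
E
```

```text
time: 31.98
position: [0.6096, -0.0916, 0.1877]
tool_rot: [-1.826, -2.555, 0.002]
ft_force: [0.5, 0.3, 1.1]
grip_width: 0.8
t 31.98 pos [ 0.6096 -0.0916  0.1877] x [-0.323  0.946  0.   ] y [ 0.946  0.323 -0.002] z [-0.002 -0.    -1.   ] F [0.5 0.3 1.1] g 0.8 q [ 0.97  0.52 -1.17  1.56  0.48  1.39  0.09]
```

```bash
python3 -m jog '[[[0.8,0,0,0.8,0],[0.8,0,0,0.8,0],[0.8,0,0,0.6,0],[0.8,0,0,0.24,0],[0.8,0,0,0,0],[0.2,0,0,0,0],[0.2,0,0,0,0],[0.2,0,0,0,0],[0.2,0,0,0,0],[0.2,0,0,0,0]]]' 20
python3 -m jog '[[[0.2,0,0,-0.3,0],[0.2,0,0,-0.8,0],[0.2,0,0,-0.9,0],[0.2,0,0,-0.9,0],[0.2,0,0,-0.9,0],[0.2,0,0,-0.2,0],[0.2,0,0,0,0]]]'
python3 - <<'E'
from h import *
s,M=st()
for n in ("top","scene"):
    im,P,K,T=shot(n); hsv=cv2.cvtColor(im,cv2.COLOR_RGB2HSV); H,S,V=[hsv[...,i].astype(int) for i in range(3)]; z=P[...,2]
    k=(np.hypot(P[...,0]-.61,P[...,1]+.09)<.06)&(z>.1)&(z<.26); 
    o=P[k&(H<22)&(S>130)]; print(n,"O",len(o),np.median(o,0).round(3) if len(o) else 0)
E
```

```text
time: 33.22
position: [0.6097, -0.0909, 0.092]
tool_rot: [1.827, 2.555, -0.0]
ft_force: [-1.2, -0.5, 5.3]
grip_width: 0.556
time: 34.1
position: [0.6091, -0.0908, 0.2507]
tool_rot: [-1.827, -2.555, 0.001]
ft_force: [1.5, -0.8, -2.7]
grip_width: 0.553
t 34.1 pos [ 0.6091 -0.0908  0.2507] x [-0.323  0.946 -0.   ] y [ 0.946  0.323 -0.001] z [-0.001 -0.    -1.   ] F [ 1.5 -0.8 -2.7] g 0.553 q [ 0.98  0.48 -1.2   1.47  0.45  1.49  0.12]
top O 0 0
scene O 40 [ 0.636 -0.113  0.196]
```

It is lifted, though the fingertips hold the top of the body (48 mm wide) rather than the cap, so the bottle hangs true. Next I move to a waypoint beside the holder and turn, then measure pocket and spout.

```bash
python3 -m jog '[[[0.2,0.5,-0.05,0,0],[0.2,0.8,-0.09,0,0],[0.2,0.85,-0.09,0,0],[0.2,0.85,-0.09,0,0],[0.2,0.85,-0.09,0,0],[0.2,0.85,-0.09,0,0],[0.2,0.85,-0.09,0,0],[0.2,0.85,-0.09,0,0],[0.2,0.8,-0.09,0,0],[0.2,0.42,-0.07,0,0]]]' 20
python3 -m jog '[[[0.2,0,0,0,1],[0.2,0,0,0,1],[0.2,0,0,0,1],[0.2,0,0,0,1],[0.2,0,0,0,1],[0.2,0,0,0,1],[0.2,0,0,0,1],[0.2,0,0,0,1],[0.2,0,0,0,1],[0.2,0,0,0,1]]]' >/dev/null
python3 -m jog '[[[0.2,0,0,0,1],[0.2,0,0,0,1],[0.2,0,0,0,1],[0.2,0,0,0,1],[0.2,0,0,0,1],[0.2,0,0,0,0.3],[0.2,0,0,0,0]]]'
python3 - <<'E'
from h import *
s,M=st()
im,P,K,T=shot("wrist"); np.savez("w7.npz",im=im,P=P,pos=s["position"],M=M); save(im,"w7")
hsv=cv2.cvtColor(im,cv2.COLOR_RGB2HSV); H,S,V=[hsv[...,i].astype(int) for i in range(3)]; z=P[...,2]
k=np.hypot(P[...,0]-.565,P[...,1]-.24)<.11
q=P[k&(z>.013)&(z<.027)]; print("base top",len(q),cv2.minAreaRect((q[:,:2]*1000).astype(np.float32)))
p=P[(np.hypot(P[...,0]-.565,P[...,1]-.24)<.035)&(z<.012)]; print("pocket floor",len(p),np.median(p,0).round(4)if len(p) else 0,cv2.minEnclosingCircle((p[:,:2]*1000).astype(np.float32)) if len(p) else 0)
q=P[k&(z>.115)&(z<.14)&(np.hypot(P[...,0]-s["position"][0],P[...,1]-s["position"][1])>.03)]; print("panel top",len(q),cv2.minAreaRect((q[:,:2]*1000).astype(np.float32)) if len(q) else 0)
E
```

```text
time: 35.45
position: [0.477, 0.1895, 0.251]
tool_rot: [1.823, 2.559, -0.001]
ft_force: [0.5, 0.3, -1.8]
grip_width: 0.554
time: 37.58
position: [0.4789, 0.1867, 0.2511]
tool_rot: [3.017, 0.877, -0.001]
ft_force: [-0.8, -0.4, -2.2]
grip_width: 0.557
t 37.58 pos [0.4789 0.1867 0.2511] x [ 0.844  0.536 -0.   ] y [ 0.536 -0.844  0.   ] z [-0. -0. -1.] F [-0.8 -0.4 -2.2] g 0.557 q [ 0.66  0.11 -1.14  1.71  0.1   1.39 -1.5 ]
base top 6551 ((556.2630004882812, 229.17335510253906), (137.2690887451172, 114.20584106445312), 60.783592224121094)
pocket floor 1396 [0.5642 0.2411 0.0062] ((563.387451171875, 240.64048767089844), 27.562713623046875)
panel top 1080 ((540.884033203125, 160.23348999023438), (14.23355770111084, 80.49832153320312), 59.718017578125)
```

View pics/w7.png

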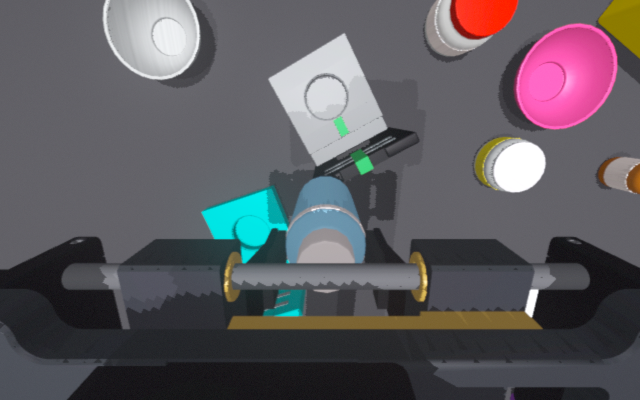

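The wrist view shows the grey holder's pocket at (326,96), green marks at (340,126) and (362,162), and the held bottle at (325,220) looking upright. The pocket-floor circle is (0.5634,0.2406) with r 27.6 mm, which matches. I'll compute mark direction, tilt and spout yaw.

```bash
python3 - <<'E'
from h import *
d=np.load("w7.npz"); im,P,pos,M=d["im"],d["P"],d["pos"],d["M"]
hsv=cv2.cvtColor(im,cv2.COLOR_RGB2HSV); H,S,V=[hsv[...,i].astype(int) for i in range(3)]; z=P[...,2]
k=np.hypot(P[...,0]-.55,P[...,1]-.2)<.08; g=k&(H>45)&(H<80)&(S>100)
c=np.array([.5636,.2407])
for nm,q in (("base",P[g&(z<.03)]),("top",P[g&(z>.1)])):
    m=(q.max(0)+q.min(0))/2; m=q.mean(0); print(nm,len(q),m.round(4),"yaw from pocket",np.degrees(np.arctan2(*(m[:2]-c)[::-1])).round(1))
L=(P-pos)@M*1000
b=(np.hypot(L[...,0],L[...,1])<45)&(z<.3)&(z>.13)
B=L[b&(H>90)&(H<120)&(S>60)]
for a in range(-15,95,10):
    q=B[(B[:,2]>a)&(B[:,2]<=a+10)]
    if len(q)>15: print("z",a,len(q),"y",np.percentile(q[:,1],[2,98]).round(1),"x98",np.percentile(q[:,0],98).round(1))
cp=L[b&(L[...,2]<-20)&(L[...,2]>-50)&(S<70)]; print("cap",len(cp),np.percentile(cp,[2,50,98],0).round(1).tolist())
T,PT=shot("scene")[:2]; hsv=cv2.cvtColor(T,cv2.COLOR_RGB2HSV); H,S,V=[hsv[...,i].astype(int) for i in range(3)]; Q=(PT-pos)@M*1000
near=(np.hypot(Q[...,0],Q[...,1])<65)&(PT[...,2]>.13)&(PT[...,2]<.3)
for nm,m in (("O",(H<22)&(S>130)),("blue",(H>90)&(H<120)&(S>60))):
    q=Q[near&m]; print("scene",nm,len(q),np.percentile(q,[3,50,97],0).round(1).tolist() if len(q) else 0)
    for a in range(0,90,15) if nm=="blue" else []:
        w=q[(q[:,2]>a)&(q[:,2]<=a+15)]
        if len(w)>8: print(" z",a,len(w),np.mean(w,0).round(1), np.percentile(w,[3,97],0)[:,:2].round(1).tolist())
E
```

```text
base 165 [0.5399 0.1986 0.0197] yaw from pocket -119.4
top 273 [0.5245 0.1717 0.1251] yaw from pocket -119.5
z -15 1873 y [-30.2  21.1] x98 22.8
z -5 348 y [-31.2  23.1] x98 24.6
z 5 201 y [-20.4  18.1] x98 25.0
z 15 254 y [-22.8  20.4] x98 25.0
z 25 217 y [-23.   19.7] x98 25.0
z 35 189 y [-23.1  21. ] x98 25.0
z 45 158 y [-22.9  20. ] x98 24.9
z 55 147 y [-23.3  20. ] x98 24.9
z 65 127 y [-22.8  20.3] x98 24.9
z 75 109 y [-23.1  19.6] x98 24.8
z 85 58 y [-22.1  20.1] x98 24.9
cap 2041 [[-13.3, -25.2, -48.6], [9.9, 4.0, -28.1], [15.7, 33.8, -20.7]]
scene O 20 [[-36.0, 12.6, 47.0], [-26.5, 19.2, 52.7], [-16.3, 23.7, 59.5]]
scene blue 421 [[-11.4, -11.6, -12.0], [15.6, 16.3, 38.3], [27.2, 26.7, 86.7]]
 z 0 41 [13.8 14.8 10.1] [[-5.1, -2.2], [27.0, 24.6]]
 z 15 69 [12.2 13.1 22.6] [[-14.6, -10.5], [27.1, 23.5]]
 z 30 63 [11.8 14.7 37.8] [[-11.2, -7.5], [27.0, 24.7]]
 z 45 54 [14.2 12.3 52.7] [[-9.6, -9.7], [26.8, 23.6]]
 z 60 66 [12.1 14.1 67. ] [[-14.5, -5.2], [27.7, 23.7]]
 z 75 54 [11.1 14.5 81.8] [[-12.7, -7.7], [25.6, 23.7]]
```

The bottle hangs vertical and the mark yaw is -119.4°, which the two green marks agree on within 0.1°. Moving over the pocket and down to just above the rim.

```bash
python3 -m jog '[[[0.2,0.6,0,0,0],[0.2,0.8,0.02,0,0],[0.2,0.8,0,0,0],[0.2,0.31,0,0,0],[0.2,0,0,0,0],[0.2,0,0,0.8,0],[0.2,0,0,0.9,0],[0.2,0,0,0.9,0],[0.2,0,0,0.7,0],[0.2,0,0,0.13,0]]]' 20
python3 -m jog '[[[0.2,0,0,0,0],[0.2,0,0,0,0]]]'
python3 - <<'E'
from h import *
s,M=st(); pos=np.array(s["position"])
im,P,K,T=shot("wrist"); z=P[...,2]
q=P[(np.hypot(P[...,0]-.5636,P[...,1]-.2407)<.09)&(z>.015)&(z<.024)]
# far base corner edges / pocket rim seen ahead of bottle
L=(P-pos)@M*1000; hsv=cv2.cvtColor(im,cv2.COLOR_RGB2HSV); H,S=hsv[...,0],hsv[...,1]
b=(H>90)&(H<120)&(S>60)&(np.hypot(L[...,0],L[...,1])<40)
for a in (5,25,45,65,80):
    w=L[b&(L[...,2]>a)&(L[...,2]<a+15)]
    if len(w)>8: print(a,len(w),"y",np.percentile(w[:,1],[2,98]).round(1),"x98",np.percentile(w[:,0],98).round(1))
fl=P[(np.hypot(P[...,0]-.5636,P[...,1]-.2407)<.035)&(z<.012)]; print("floor",len(fl))
im2,P2,_,_=shot("top"); z2=P2[...,2]; hsv=cv2.cvtColor(im2,cv2.COLOR_RGB2HSV)
o=P2[(np.hypot(P2[...,0]-.5636,P2[...,1]-.2407)<.07)&(hsv[...,0]<22)&(hsv[...,1]>120)&(z2>.02)&(z2<.1)]; print("top O",len(o),o.mean(0).round(4) if len(o) else 0)
E
```

```text
time: 38.92
position: [0.5625, 0.2379, 0.1127]
tool_rot: [3.016, 0.875, -0.006]
ft_force: [0.2, 0.1, -1.7]
grip_width: 0.559
time: 39.17
position: [0.565, 0.2402, 0.1159]
tool_rot: [3.017, 0.875, 0.004]
ft_force: [0.7, 0.4, -2.6]
grip_width: 0.553
t 39.17 pos [0.565  0.2402 0.1159] x [0.845 0.535 0.002] y [ 0.535 -0.845  0.001] z [ 0.002  0.001 -1.   ] F [ 0.7  0.4 -2.6] g 0.553 q [ 0.34  0.51 -1.02  1.65  0.46  1.24 -1.78]
5 319 y [-21.   18.2] x98 25.0
25 307 y [-23.2  20.2] x98 25.0
45 234 y [-22.6  19.7] x98 24.9
65 185 y [-22.8  18.7] x98 24.8
80 103 y [-24.4  19.1] x98 24.7
floor 215
top O 0 0
```

```bash
python3 -m jog '[[[0.2,0,0,0.13,0],[0.2,0,0,0.13,0],[0.2,0,0,0.13,0],[0.2,0,0,0,0]]]'
python3 -m jog '[[[0.2,0,0,0.1,0],[0.2,0,0,0.05,0],[0.2,0,0,0,0]]]'
```

```text
time: 39.78
position: [0.5641, 0.24, 0.0982]
tool_rot: [-3.017, -0.876, 0.001]
ft_force: [0.1, 0.1, -2.4]
grip_width: 0.557
time: 40.15
position: [0.5663, 0.2417, 0.0973]
tool_rot: [3.017, 0.876, 0.009]
ft_force: [-3.9, -1.7, 20.5]
grip_width: 0.553
```

Contact is at TCP z 0.0973. The grasp was taken at TCP 0.092 with the base on the table, so the base is now about 5–6 mm up, on the pocket floor. I'll relax the push, release and retreat upward.

```bash
python3 -m jog '[[[0.2,0,0,-0.12,0],[0.2,0,0,0,0],[0.85,0,0,0,0],[0.85,0,0,0,0],[0.85,0,0,0,0],[0.85,0,0,0,0]]]'
python3 -m jog '[[[0.85,0,0,-0.5,0],[0.85,0,0,-0.8,0],[0.85,0,0,-0.9,0],[0.85,-0.6,0,-0.5,0],[0.85,-0.8,0,0,0],[0.85,-0.7,0,0,0],[0.85,0,0,0,0],[0.85,0,0,0,0]]]'
python3 - <<'E'
from h import *
s,M=st(); c=np.array([.5636,.2407])
for n in ("wrist","top","scene"):
    im,P,K,T=shot(n); hsv=cv2.cvtColor(im,cv2.COLOR_RGB2HSV); H,S,V=[hsv[...,i].astype(int) for i in range(3)]; z=P[...,2]
    k=np.hypot(P[...,0]-c[0],P[...,1]-c[1])<.06
    r=np.hypot(P[...,0]-c[0],P[...,1]-c[1])<.03
    for nm,m in (("captop",r&(z>.118)&(z<.14)&(S<80)),("body",r&(z>.085)&(z<.113)&(H>90)&(H<120)),("O",k&(z>.025)&(z<.06)&(H<22)&(S>130))):
        q=P[m]
        if len(q)>3:
            mid=(np.percentile(q,2,0)+np.percentile(q,98,0))/2; print(n,nm,len(q),"mid",mid.round(4),"mean",q.mean(0).round(4),"rng",np.ptp(q[:,:2],axis=0).round(3),"z97",np.percentile(q[:,2],[3,50,97]).round(4),"yaw",np.degrees(np.arctan2(*(q.mean(0)[:2]-c)[::-1])).round(1) if nm=="O" else "")
    if n=="wrist": save(im,"w8")
E
```

```text
time: 40.9
position: [0.5642, 0.2398, 0.0971]
tool_rot: [-3.017, -0.876, 0.0]
ft_force: [-0.5, 0.6, -1.6]
grip_width: 0.834
time: 41.9
position: [0.4942, 0.1952, 0.2064]
tool_rot: [3.017, 0.875, 0.003]
ft_force: [0.6, -0.0, 0.1]
grip_width: 0.85
t 41.9 pos [0.4942 0.1952 0.2064] x [0.845 0.535 0.002] y [ 0.535 -0.845  0.001] z [ 0.002  0.    -1.   ] F [ 0.6 -0.   0.1] g 0.85 q [ 0.62  0.23 -1.17  1.74  0.22  1.32 -1.6 ]
wrist captop 1198 mid [0.5619 0.2394 0.126 ] mean [0.5621 0.2394 0.1261] rng [0.031 0.032] z97 [0.1246 0.1261 0.1275] yaw 
wrist body 1379 mid [0.5619 0.2396 0.1044] mean [0.5622 0.2398 0.1049] rng [0.05  0.051] z97 [0.1    0.105  0.1089] yaw 
wrist O 135 mid [0.543  0.206  0.0444] mean [0.5429 0.2061 0.0451] rng [0.015 0.017] z97 [0.0417 0.0454 0.0471] yaw -120.9
scene captop 85 mid [0.5638 0.24   0.1256] mean [0.5651 0.2397 0.1266] rng [0.032 0.031] z97 [0.1203 0.1271 0.1311] yaw 
scene body 159 mid [0.5677 0.2395 0.0986] mean [0.5752 0.2348 0.1014] rng [0.05 0.05] z97 [0.087  0.1032 0.1113] yaw 
scene O 26 mid [0.5475 0.2087 0.0433] mean [0.5476 0.2092 0.0442] rng [0.015 0.019] z97 [0.0377 0.0453 0.0491] yaw -116.8
```

View pics/w8.png

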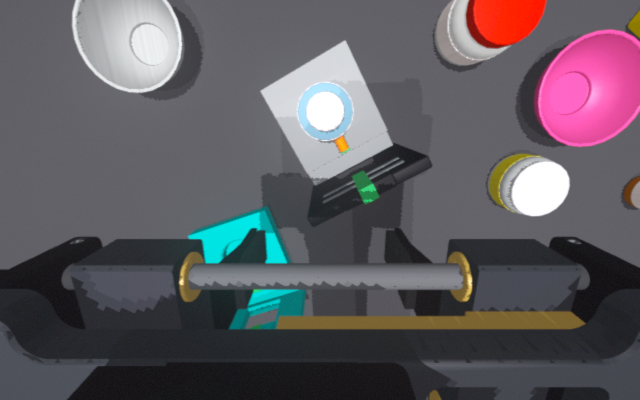

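The view shows the bottle seated at (325,110), with the spout at (342,144) on the line to the green marks at (342,150) and (366,187). Cap top is at 0.126 m, as expected when seated, and spout yaw is -119.7° against the goal of -119.4°. Handing in.

```bash
python3 - <<'E'
from h import *
print(job.close_job()); st()
E
```

```text
the job is handed in; nothing more can be done
None
the job is handed in; nothing more can be done
```

The bottle is seated cap-up in the grey holder's pocket, let go, with its spout pointing at the green mark. I handed the job in at about 42 s of the 69 s allowed.

**What happened:**
- I lifted the bottle from the rack by its cap. When I eased the grip so it could swing upright, it slipped out and fell onto its side near the holder panel.
- I pinched the spout to slide it clear, moved it by the body, then raised the cap with the base near the table.
- It slid out of the loose grip a second time, but settled upright on the bare worktop. It was standing there, let go, for more than 0.5 s.
- I then took it again from above. The fingertips held the top of the body rather than the cap. I turned it, lowered it to contact on the pocket floor and released it.

**Last checks:**

| Check | Measured | Expected |
|---|---|---|
| Cap top height | 0.126 m | 0.126 m |
| Offset between bottle and pocket axes | about 2 mm | under 5 mm |
| Spout yaw, wrist camera | -119.7° from the bottle's own axis (-120.9° from the pocket centre) | -119.4° |
| Spout yaw, scene camera | -116.8° | -119.4° |

- **Camera disagreement:** the scene camera sees only one side of the spout, which biases its reading. Both values are well within the 10° allowed.
- **Other things on the table:** they looked undisturbed in the pictures, but I did not measure each one. The bottle stood very close to the food can when it came to rest on the worktop.

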